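# Set up the rotary jar reader and load the samples

### The arm

A 6-joint arm with a two-finger parallel gripper is mounted at the origin on the work surface. World frame = base frame: x ahead of the robot, y to its left, z up, the work surface at z = 0. Lengths are in mm, angles in rad, forces in N, time in s.
With the tool pointing down it reaches from about 300 to 775 mm from the base axis. Payload 14.6 kg.
Tool frame: the origin (TCP) lies on the centre line of the jaws, within the pads' length; the fingertips stand ahead of it and the grasp point (between the pads) is the TCP (manip.tip_reach is the z of the fingertips in the tool frame, in mm); z points along the fingers, y is the direction in which the jaws open and shut (so a half turn about z gives the same grasp; the last joint's range is limited). The gripper opens to 94 mm and grips with 3 to 60 N. Pads are 16 mm wide; open, the fingers measure 119 mm over their backs; the gripper's body (75 mm by 177 mm) begins 78 mm behind the grasp point.
Start: joints at [-1.266, 0.3, 1.521, -0, 1.321, -0.067], TCP at [199.804, -512.414, 224.446] pointing down, gripper open.
Joint ranges: [-3.03, 3.03], [-0.79, 2.21], [0.23, 2.52], [-1.04, 4.18], [0, 3.07], [-2.55, 2.55]. Speed limits (rad/s): [2.22, 2.22, 2.57, 3.14, 3.14, 3.14].

### API

Orientations are given as [roll, pitch, yaw] about the fixed x, y, z axes, in that order (R = Rz(yaw) Ry(pitch) Rx(roll)).
In Python, from cell import manip, camera, search_frame, masks_of, tip_of gives the robot as it stands.
- The arm moves only by the tool send_rows, never from a script. Its argument "plan" is a list of rows, each an object with "travel": the shift along the tool's x, y, z in mm, a list of three; "delta_rot": the turn, a rotation vector about the tool's x, y, z in degrees, a list of three; "fingers": the gripper's target within -1 to 1 (shut at 1, half-way at 0, fully open at -1). In form: [{"travel": [dx, dy, dz], "delta_rot": [wx, wy, wz], "fingers": fingers}, ...]. A call has 1 to 20 rows; each row shifts and turns the commanded pose from where the row before left it, along the tool's axes as they then stand; what a row does not reach is not made up. A row lasts 1/8 s, in which the tool goes at most 62.5 mm and 10.7 degrees, less where a joint would pass 70% of its speed; a pose out of reach is approached as far as the arm can. A call is refused whole if a number of a shift passes 62.5 or a number of a turn 10.7, either way. A call with a gripper value outside its range is refused whole. The fingers move at their own pace and stop on an object; "grip_force" is the grip in N (left out, the last holds). Time passes only in rows, so rows that do not move let the fingers close. It gives the time, the measured TCP pose, the force and the opening at its end, in the units of the state.
- manip.read_state(): the state, without advancing time (a new reading comes with each control period).
- camera(name): name is "side" or "top"; returns a dict with "color" (400x640x3 uint8, red, green, blue), "z_map" (400x640 float32, mm along the optical axis (not along the pixel's ray), 0 where there is no reading), "fov_y" (degrees; the focal length in pixels is half the picture's height over the tangent of half this angle, whatever the lens; pixels are square), "cx", "cy" (the principal point, pixels), "k1" (the pictures are not rectified: a ray, as slopes to the right and down, at radius r is drawn at 1 + k1 r^2 times it, then the intrinsics apply), "world_from_camera" (4x4, takes a point from camera to world coordinates). Camera axes: x right, y up, looking along -z (the intrinsics and any distortion apply to the point x, -y, -z); pixel columns grow to the right and rows downward; lengths in mm; the calibration is good to about 2 mm. A picture is of the moment at which its call begins.
- manip.sign_off(): hands the job in, once; it reports no verdict.
Trained networks look in the newest picture that a camera, given by its name, has taken for a name from the list of things; names that differ only in an ending like _2 or _b are one class to them, and where a whole thing is asked for, a point or a joint stands for the part that bears it (a point fixed in the world has none). Each returns a list of dicts, best first, with "confidence" (0 to 1); they miss things now and then, are a little off and sometimes report something else, mostly with a low value. They report only what shows in the picture. A call takes as long as a camera call. They do not tell look-alikes from the thing itself.
- search_frame(name, camera): "at" ([x, y, z] in mm, in the coordinates of the camera as it stood for that picture, good to about 4 mm: the middle of the surface that is visible of it).
- masks_of(name, camera): "region" (400x640 bool, what is visible of it).
- tip_of(name, camera): "at" ([x, y, z] in mm, in the coordinates of the camera as it stood for that picture, good to about 4 mm: a listed point, or the origin of a listed thing).
The state is a dict: "clock": time; "joints": joint angles; "qd": joint speeds; "effort": joint torques, N m; "eef_pos": TCP position; "eef_rot": TCP orientation; "wrist_force": force on the tool from outside, world axes, zero at the start; "moment": the same for the moment, N m; "finger_gap": finger opening in mm.
Only numpy, scipy, OpenCV 4.12 (cv2) and the standard library are available. Lean on these libraries where they do the work, as an engineer would, in place of code of your own. Each camera call takes 0.05 s, during which the arm holds its last target. There are 200 camera calls.

### The job

Get the jar reader ready: first take the black dust cap off its splined shaft and lay the cap in the white tray, then push the metal scanner head onto the shaft, rocking it round until the teeth mesh and it sits fully home on the deck. After that stand every sample jar that is on the bench in a well of its own, any well, upright on the well floor with its barcode side facing the scanner head in the middle, and when all are in, push the reader's switch lever all the way over to on. Do not knock over the glass beaker or the glass measuring cylinder.

Things in the scene. Friction and masses are not known exactly. Their poses are not given: they have to be found in the camera images.
- station: The jar reader, fixed: a low white deck 30 mm high on the bench, spanning x -130..130, y -200..130 mm in its own frame; origin at bench level under the shaft axis, z up, yaw within 0.25 rad of the world's. Four wells stand round the shaft; the switch stands on the deck at x 0, y -165 mm.
- shaft_top (a point): Tip of the steel splined shaft, 46 mm above the deck. 6 straight teeth (30 mm across, each 5 mm wide) reach from the deck to 34 mm above it; above them a smooth nose 21 mm across tapers to 10 mm at the tip. The shaft's angle differs from start to start and is not reported; a stiff brake (0.8 N m) holds it. This point's axes are the deck's.
- well1 (a point): Centre of the floor of a well on the deck (30 mm above the bench, 95 mm from the shaft axis): a grey collar 10 mm high, 76 mm across outside, flared inside from 63 mm at the floor to 69 mm at the rim. All four wells are alike.
- well2 (a point): Centre of the floor of a well on the deck (30 mm above the bench, 95 mm from the shaft axis): a grey collar 10 mm high, 76 mm across outside, flared inside from 63 mm at the floor to 69 mm at the rim. All four wells are alike.
- well3 (a point): Centre of the floor of a well on the deck (30 mm above the bench, 95 mm from the shaft axis): a grey collar 10 mm high, 76 mm across outside, flared inside from 63 mm at the floor to 69 mm at the rim. All four wells are alike.
- well4 (a point): Centre of the floor of a well on the deck (30 mm above the bench, 95 mm from the shaft axis): a grey collar 10 mm high, 76 mm across outside, flared inside from 63 mm at the floor to 69 mm at the rim. All four wells are alike.
- dustcap_mid (a point): Centre (half-way up) of the black rubber dust cap, 60 g: a plain round cup upside down, 50 mm across, 54 mm high, loose over the shaft and standing on the deck; lifts straight off (at least 50 mm).
- tray: White open instrument tray, fixed: 160 (its x) x 120 (its y) mm, rim 30 mm high, walls and floor 4 mm. Origin at bench level under its centre.
- head_mid (a point): Centre of the scanner head, 350 g: a plain upright aluminium cylinder 54 mm across, 100 mm high, black band round it. Its bore from below (50 mm deep, 33 mm wide, 6 teeth 6 mm wide, 24 mm between tips) drops over the nose, then rests on the shaft's teeth (underside 34 mm over the deck) until turned to mesh, +-6 degrees play. Home: underside on the deck. All 6 angles are right.
- jar1_mid (a point): Centre (half-way up) of a sample jar, 220 g: amber glass, white cap, 60 mm across over its whole height, 62 mm high, upright on the bench. A white barcode label is on the side its own +x axis points to; a black stripe on the cap's top runs from the centre to the rim on that side. z is its axis, up. Two or three jars are there; the rest are absent.
- jar2_mid (a point): Centre (half-way up) of a sample jar, 220 g: amber glass, white cap, 60 mm across over its whole height, 62 mm high, upright on the bench. A white barcode label is on the side its own +x axis points to; a black stripe on the cap's top runs from the centre to the rim on that side. z is its axis, up. Two or three jars are there; the rest are absent.
- jar3_mid (a point): Centre (half-way up) of a sample jar, 220 g: amber glass, white cap, 60 mm across over its whole height, 62 mm high, upright on the bench. A white barcode label is on the side its own +x axis points to; a black stripe on the cap's top runs from the centre to the rim on that side. z is its axis, up. Two or three jars are there; the rest are absent.
- power (a joint): Angle of the reader's switch lever: 0 leaning towards the deck's -x (off), 1.0 leaning towards the deck's +x (on). It swings about an axis along the deck's y and stays where it is left; light (about 1 N at the tip).
- power_tip (a point): Centre of the lever's black ball (26 mm across) at the end of a 10 mm steel rod. The pivot is 80 mm from it, 52 mm above the bench, on a grey block 70 x 50 mm and 25 mm high that stands on the deck.
- beaker: Glass beaker, 72 mm across, 90 mm high, a bystander; origin under its centre.
- cylinder_glass: Glass measuring cylinder, 150 mm high, 30 mm across on a 70 mm foot, a bystander; origin under its centre.
Mind the look-alikes: they are no part of the job. Leave any red look-alike of the part that bears jar2_mid alone. What is shaped like the part that bears jar1_mid but red is not meant.

How it is judged (in metres and radians):
On the way, in this order (a step that is already met when the one before it is completed fails the run):
1. the dust cap lies in the white tray (x of dustcap_mid in the frame of tray between -0.07 and 0.07 m and y of dustcap_mid in the frame of tray between -0.05 and 0.05 m and z of dustcap_mid in the frame of tray below 0.06 m and linear speed of dustcap below 0.03 m/s), for 0.2 s.
2. the scanner head is meshed and fully home on the shaft (z of head_mid in the frame of station below 0.084 m and horizontal distance between head_mid and shaft_top below 0.006 m and angle between head_mid's own z axis and vertical below 0.07 rad and linear speed of head below 0.03 m/s), for 0.2 s.
3. every jar stands in a well with its barcode side facing the head, the switch still off (all of step 2 and (horizontal distance between jar1_mid and well1 below 0.008 m or horizontal distance between jar1_mid and well2 below 0.008 m or horizontal distance between jar1_mid and well3 below 0.008 m or horizontal distance between jar1_mid and well4 below 0.008 m) and z of each of jar1_mid, jar2_mid, jar3_mid in the frame of station below 0.066 m and angle between each of jar1_mid, jar2_mid, jar3_mid's own z axis and vertical below 0.1 rad and y of head_mid in the frame of jar1_mid between -0.032 and 0.032 m and x of head_mid in the frame of jar1_mid above 0.03 m and linear speed of each of jar1, jar2, jar3 below 0.03 m/s and (horizontal distance between jar2_mid and well1 below 0.008 m or horizontal distance between jar2_mid and well2 below 0.008 m or horizontal distance between jar2_mid and well3 below 0.008 m or horizontal distance between jar2_mid and well4 below 0.008 m) and y of head_mid in the frame of jar2_mid between -0.032 and 0.032 m and x of head_mid in the frame of jar2_mid above 0.03 m and (horizontal distance between jar3_mid and well1 below 0.008 m or horizontal distance between jar3_mid and well2 below 0.008 m or horizontal distance between jar3_mid and well3 below 0.008 m or horizontal distance between jar3_mid and well4 below 0.008 m) and y of head_mid in the frame of jar3_mid between -0.032 and 0.032 m and x of head_mid in the frame of jar3_mid above 0.03 m and value of joint power below 0.5 rad), for 0.2 s.
4. the switch is on (value of joint power above 0.85 rad), for 0.2 s.
At the end, for the whole second after the job is handed in: Cap at rest in the tray; head upright on the shaft, underside within 4 mm of the deck; each jar upright in a well (within 8 mm of its centre, 5 mm of its floor), the line straight out from its barcode passing within 32 mm of the head's axis (about 19 degrees); lever at 0.85 rad or more (all of step 1 and all of step 2 and (horizontal distance between jar1_mid and well1 below 0.008 m or horizontal distance between jar1_mid and well2 below 0.008 m or horizontal distance between jar1_mid and well3 below 0.008 m or horizontal distance between jar1_mid and well4 below 0.008 m) and z of each of jar1_mid, jar2_mid, jar3_mid in the frame of station below 0.066 m and angle between each of jar1_mid, jar2_mid, jar3_mid's own z axis and vertical below 0.1 rad and y of head_mid in the frame of jar1_mid between -0.032 and 0.032 m and x of head_mid in the frame of jar1_mid above 0.03 m and linear speed of each of jar1, jar2, jar3 below 0.03 m/s and (horizontal distance between jar2_mid and well1 below 0.008 m or horizontal distance between jar2_mid and well2 below 0.008 m or horizontal distance between jar2_mid and well3 below 0.008 m or horizontal distance between jar2_mid and well4 below 0.008 m) and y of head_mid in the frame of jar2_mid between -0.032 and 0.032 m and x of head_mid in the frame of jar2_mid above 0.03 m and (horizontal distance between jar3_mid and well1 below 0.008 m or horizontal distance between jar3_mid and well2 below 0.008 m or horizontal distance between jar3_mid and well3 below 0.008 m or horizontal distance between jar3_mid and well4 below 0.008 m) and y of head_mid in the frame of jar3_mid between -0.032 and 0.032 m and x of head_mid in the frame of jar3_mid above 0.03 m and value of joint power above 0.85 rad); the robot touches nothing.
It fails at once if the glass beaker is knocked over (angle between beaker's own z axis and vertical above 0.5 rad).
It fails at once if the glass measuring cylinder is knocked over (angle between cylinder_glass's own z axis and vertical above 0.5 rad).
Of jar1, jar2, jar3 only 2 to 3 are there at a start; the rules pass over those that are not, and their reading is None.
At some moment in a run one of jar1, jar2, jar3 may be knocked a few centimetres aside while the robot is not near it.
It also fails if it takes over 192 s, if anything falls off the work surface, if the arm or the gripper's body presses on something with over 40 N, if the wrist force passes 120 N, or if a joint passes its speed limit or range.

## Working session

There is one attempt and no reset: what is moved stays moved. The work goes in short steps, Python scripts to look and compute and a tool call to move; the robot and the scene stay as the last step left them, time stands still between calls to the robot, and variables do not carry over. Pictures are saved under pics/ and viewed, about 12 in all and at most 16, crops included, and the job is handed in when it is done.

Besides the shell and the picture viewer there is one more tool, called as a command line: name --argument value ..., lists and objects as JSON in quotes. send_rows: Moves the arm, as the interface text tells. Its arguments: {"type":"object","properties":{"plan":{"type":"array"},"grip_force":{"type":"number"}},"required":["plan"]}

```bash
ls; mkdir -p pics; cat > h.py <<'E'
import numpy as np, cv2
from cell import manip, camera, search_frame, masks_of, tip_of
def towld(c,p):
    return (c["world_from_camera"]@np.append(p,1))[:3]
def K(c):
    f=200/np.tan(np.radians(c["fov_y"]/2)); return np.array([[f,0,c["cx"]],[0,f,c["cy"]],[0,0,1.]]),np.array([c["k1"],0,0,0.])
def cloud(c):
    k,d=K(c); v,u=np.mgrid[0:400,0:640]
    s=cv2.undistortPoints(np.stack([u,v],-1).reshape(-1,1,2).astype(float),k,d).reshape(400,640,2)
    z=c["z_map"].astype(float)
    P=np.stack([s[...,0]*z,-s[...,1]*z,-z],-1)
    W=P@c["world_from_camera"][:3,:3].T+c["world_from_camera"][:3,3]
    W[z==0]=np.nan
    return W
def pix(c,w):
    k,d=K(c); p=(np.linalg.inv(c["world_from_camera"])@np.append(w,1))[:3]
    q=cv2.projectPoints(np.array([[p[0],-p[1],-p[2]]]),np.zeros(3),np.zeros(3),k,d)[0]
    return q.ravel().round(1)
def save(c,n,crop=None,s=1):
    im=c["color"][...,::-1]
    if crop: im=im[crop[1]:crop[3],crop[0]:crop[2]]
    cv2.imwrite("pics/"+n,cv2.resize(im,None,fx=s,fy=s,interpolation=cv2.INTER_CUBIC))
E
python3 - <<'E'
from h import *
print(manip.tip_reach, manip.read_state())
for n in ["top","side"]:
    c=camera(n); save(c,n+"0.png",s=1.25)
    print(n,c["world_from_camera"].round(3).tolist(),c["fov_y"],c["k1"])
    for t in ["station","shaft_top","well1","dustcap_mid","tray","head_mid","jar1_mid","power_tip","beaker","cylinder_glass"]:
        for r in tip_of(t,n)[:6]:
            w=towld(c,r["at"]); print(t,round(r["confidence"],2),w.round(0),pix(c,w))
E
```

```text
pics
19.0 {'clock': 0.0, 'joints': array([-1.26556876e+00,  3.00467851e-01,  1.52154939e+00,  2.94598814e-05,
        1.32067444e+00, -6.65979065e-02]), 'qd': array([ 1.35969736e-03,  1.20434187e-03,  2.14937612e-04, -1.17442424e-03,
       -9.10132131e-05,  1.37814903e-03]), 'effort': array([-1.68212486e-03, -5.31807125e+01, -3.52736449e+01,  7.07280566e-02,
        2.45325227e-02, -8.37104449e-05]), 'eef_pos': array([ 199.76253293, -512.20234781,  223.90149812]), 'eef_rot': array([-3.14049796e+00, -1.01610802e-04,  3.71818108e-01]), 'wrist_force': array([-0.3061795 , -0.09853876, -0.02309752]), 'moment': array([-0.01924306, -0.02037852, -0.01244542]), 'finger_gap': 93.75953328426289}
top [[-0.002, 0.99, -0.138, 346.261], [-1.0, -0.001, 0.011, -76.682], [0.01, 0.138, 0.99, 1159.055], [0.0, 0.0, 0.0, 1.0]] 50.971707660285354 -0.09389788391861262
station 0.7 [512. 260.   1.] [189.6 198.4]
well1 0.94 [438. 201.  24.] [207.4 224.1]
well1 0.93 [566. 175.  29.] [217.9 177.5]
well1 0.9 [595. 307.  31.] [170.9 167.4]
well1 0.86 [455. 335.  29.] [158.8 217.9]
dustcap_mid 0.64 [517. 249.  58.
[... 714 characters left out ...]
 [269.3 172.4]
shaft_top 0.76 [515. 256.  73.] [270.9 169.9]
well1 0.92 [436. 203.  31.] [260.9 192.8]
well1 0.83 [568. 178.  29.] [296.4 184.2]
well1 0.78 [462. 333.  33.] [247.2 176.9]
well1 0.65 [597. 313.  31.] [281.1 168.7]
dustcap_mid 0.81 [512. 260.  61.] [269.6 172.8]
tray 0.77 [ 516. -393.    2.] [411.9 276.6]
tray 0.34 [ 440. -233.   30.] [349.2 251.2]
head_mid 0.6 [ 579. -242.   54.] [387.5 227.3]
head_mid 0.18 [460.  97. 132.] [283.4 174.6]
jar1_mid 0.83 [ 442. -231.   35.] [349.5 249.3]
jar1_mid 0.62 [ 513. -392.   -1.] [411.  277.9]
jar1_mid 0.59 [ 322. -510.   32.] [396.2 329.6]
power_tip 0.55 [463.  97. 128.] [284.2 175.4]
cylinder_glass 0.74 [ 730. -330.   -1.] [442.8 237.4]
```

View pics/top0.png

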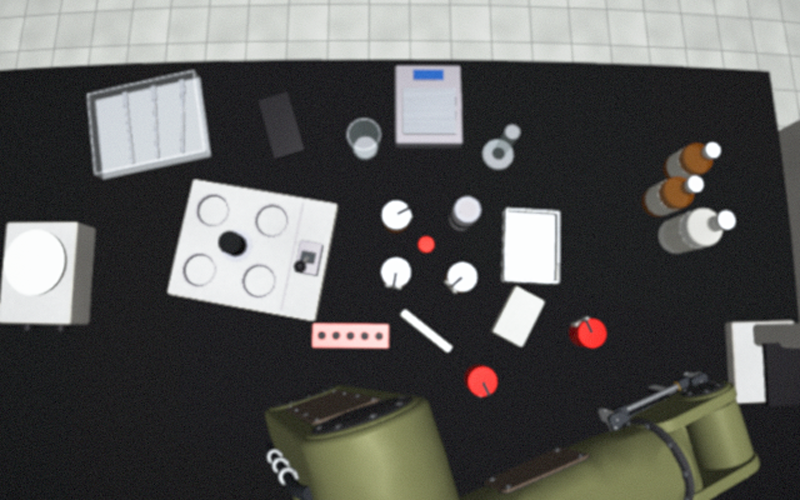

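View pics/side0.png

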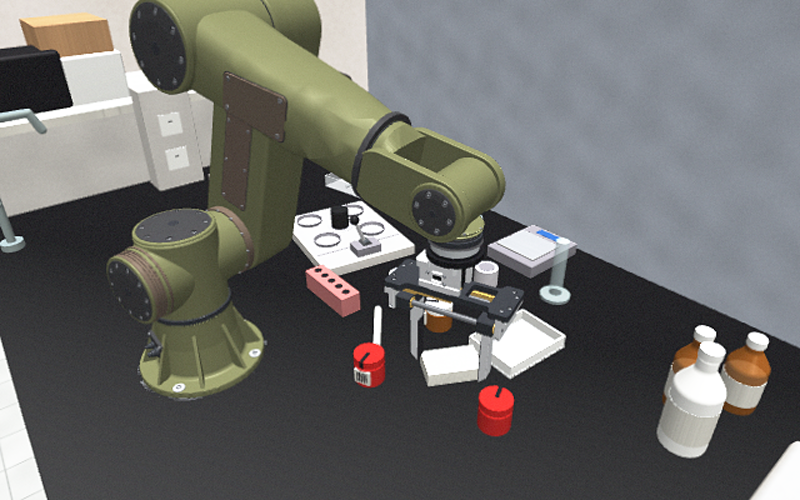

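The top view shows three amber jars with white caps, at native pixels (318,172), (317,218) and (369,222). The two red look-alikes at (472,266) and (386,305) stay where they are. The head is at (373,168), the white open tray at (425,197), the beaker at (292,112), the glass cylinder at (398,123), and the capped shaft at (186,194). The side view agrees. Next I'll measure precisely.

```bash
cat >> h.py <<'E'
def disc(c,W,xy,zr,rad,r0):
    """circle centre of the top surface near xy"""
    m=(W[...,2]>zr[0])&(W[...,2]<zr[1])&(np.hypot(W[...,0]-xy[0],W[...,1]-xy[1])<rad)
    mm=m.astype(np.uint8); n,l,st,_=cv2.connectedComponentsWithStats(mm)
    if n<2: return None
    k=1+np.argmax(st[1:,4]); m=l==k
    P=W[m]; (x,y),r=cv2.minEnclosingCircle(P[:,:2].astype(np.float32))
    return np.array([*P[:,:2].mean(0),np.median(P[:,2]),x,y,r,m.sum()]),m
def ray(c,uv,z):
    k,d=K(c); s=cv2.undistortPoints(np.array([[uv]],float),k,d).ravel()
    T=c["world_from_camera"]; v=T[:3,:3]@np.array([s[0],-s[1],-1]); o=T[:3,3]
    return o+v*(z-o[2])/v[2]
def jars(c,guess):
    W=cloud(c); g=cv2.cvtColor(c["color"],cv2.COLOR_RGB2GRAY)
    for n,xy in guess:
        r=disc(c,W,xy,(54,72),50,30)
        if r is None: print(n,None); continue
        d,m=r
        D=np.hypot(W[...,0]-d[0],W[...,1]-d[1])
        s=m&(D<26)&(g<120)
        v=(W[s][:,:2]-d[:2]).mean(0) if s.any() else [0,0]
        print(n,d.round(1),"stripe",s.sum(),np.round(v,1),"yaw",round(float(np.arctan2(v[1],v[0])),3))
E
python3 - <<'E'
from h import *
c=camera("top"); W=cloud(c)
for p in [(318,172),(317,218),(369,222)]: print(p,ray(c,p,62).round(0),W[p[1],p[0]].round(0))
jars(c,[(i,ray(c,p,62)[:2]) for i,p in enumerate([(318,172),(317,218),(369,222)])])
print("head",disc(c,W,(583,-242),(92,108),50,27)[0].round(1))
print("cap",disc(c,W,(514,255),(76,95),50,25)[0].round(1))
m=(W[...,2]>20)&(W[...,2]<35)&(np.hypot(W[...,0]-514,W[...,1]-240)<260)
n,l,st,_=cv2.connectedComponentsWithStats(m.astype(np.uint8));k=1+np.argmax(st[1:,4]);P=W[l==k]
(cc,sz,a)=cv2.minAreaRect(P[:,:2].astype(np.float32));print("deck",cc,sz,a,np.median(P[:,2]))
m=(W[...,2]>2)&(W[...,2]<45)&(np.hypot(W[...,0]-514,W[...,1]+396)<110)
n,l,st,_=cv2.connectedComponentsWithStats(m.astype(np.uint8));
for i in range(1,n):
  if st[i,4]>300:
    P=W[l==i];print("tray",cv2.minAreaRect(P[:,:2].astype(np.float32)),np.percentile(P[:,2],[5,50,95]))
for t in ["beaker","cylinder_glass"]:
  for r in tip_of(t,"top")[:2]: print(t,r["confidence"],towld(c,r["at"]))
save(c,"jars.png",(290,140,450,260),5)
E
```

```text
(318, 172) [574. -99.  62.] [574. -99.  65.]
(317, 218) [451. -96.  62.] [451. -96.  62.]
(369, 222) [ 440. -233.   62.] [ 440. -233.   63.]
0 [576.3 -96.5  62.1 576.7 -96.5  29.6 387. ] stripe 0 [0 0] yaw 0.0
1 [453.7 -94.9  62.1 453.9 -95.2  29.7 401. ] stripe 0 [0 0] yaw 0.0
2 [ 443.4 -233.5   62.   443.5 -234.6   29.5  387. ] stripe 0 [0 0] yaw 0.0
head [ 579.7 -241.5  100.3  580.1 -240.6   26.8  320. ]
cap [514.6 252.9  83.7 515.3 253.3  25.8 300. ]
deck (508.6779479980469, 220.07554626464844) (332.7591247558594, 261.6331787109375) 79.97173309326172 29.942666734274667
tray ((507.59832763671875, -396.3421936035156), (205.7483673095703, 147.4580078125), 2.3380961418151855) [ 2.38393179  5.39238929 30.54150788]
beaker 0.96 [ 7.47487588e+02 -2.55479459e+01  1.49629030e-02]
beaker 0.63 [516.13370623 250.82594683  57.70606247]
cylinder_glass 0.76 [ 728.95538252 -326.00759595    1.27036426]
```

View pics/jars.png

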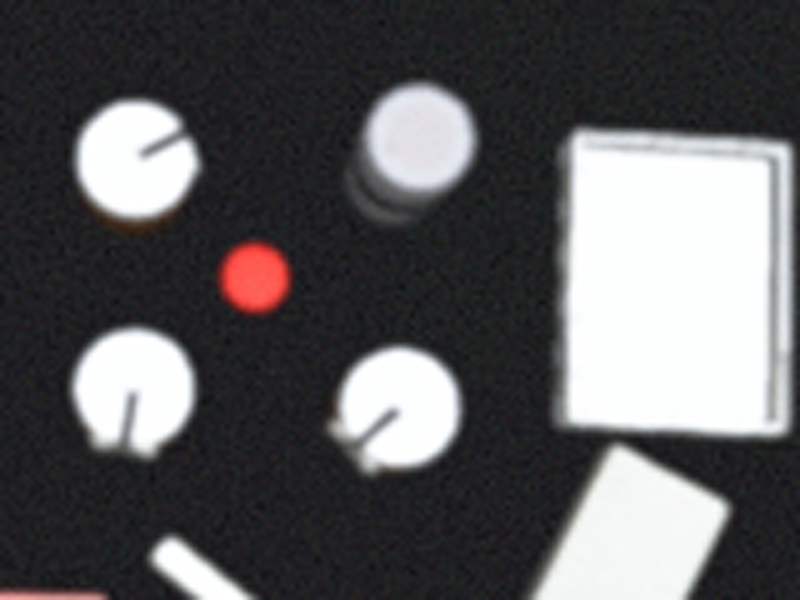

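Candidates for "jar" are crop pixels (136,158), (135,388) and (400,408), plus the red ones at native (472,266) and (386,305). The first three fit because they are amber with a white cap and a black stripe, so all three are meant and the red ones are not. The grey cylinder at crop (420,140) is the head. Measured poses:

| Item | Position (mm) | Yaw (rad) |
|---|---|---|
| Jar A | (576,-96) | -1.06 |
| Jar B | (454,-95) | 2.99 |
| Jar C | (443,-234) | 2.27 |
| Shaft | (515,253.5) | |
| Deck | | -0.175 |

I'll start with the cap.

send_rows --plan '[{"travel":[0,0,0],"delta_rot":[0,0,-9.8],"fingers":-1},{"travel":[0,0,0],"delta_rot":[0,0,-9.8],"fingers":-1},{"travel":[0,0,0],"delta_rot":[0,0,-9.8],"fingers":-1},{"travel":[0,0,0],"delta_rot":[0,0,-9.8],"fingers":-1},{"travel":[0,0,0],"delta_rot":[0,0,-9.8],"fingers":-1},{"travel":[0,0,0],"delta_rot":[0,0,-9.8],"fingers":-1},{"travel":[0,0,0],"delta_rot":[0,0,-9.8],"fingers":-1},{"travel":[0,0,0],"delta_rot":[0,0,0],"fingers":-1}]'

```text
clock: 2.25
eef_pos: [199.8, -512.4, 224.5]
eef_rot: [-3.142, 0.0, 1.568]
wrist_force: [0.6, 0.5, -0.3]
finger_gap: 93.7
```

send_rows --plan '[{"travel":[42,17.3,1],"delta_rot":[0,0,0],"fingers":-1},{"travel":[42,17.3,1],"delta_rot":[0,0,0],"fingers":-1},{"travel":[42,17.3,1],"delta_rot":[0,0,0],"fingers":-1},{"travel":[42,17.3,1],"delta_rot":[0,0,0],"fingers":-1},{"travel":[42,17.3,1],"delta_rot":[0,0,0],"fingers":-1},{"travel":[42,17.3,1],"delta_rot":[0,0,0],"fingers":-1},{"travel":[42,17.3,1],"delta_rot":[0,0,0],"fingers":-1},{"travel":[42,17.3,1],"delta_rot":[0,0,0],"fingers":-1},{"travel":[42,17.3,1],"delta_rot":[0,0,0],"fingers":-1},{"travel":[42,17.3,1],"delta_rot":[0,0,0],"fingers":-1},{"travel":[42,17.3,1],"delta_rot":[0,0,0],"fingers":-1},{"travel":[42,17.3,1],"delta_rot":[0,0,0],"fingers":-1},{"travel":[42,17.3,1],"delta_rot":[0,0,0],"fingers":-1},{"travel":[42,17.3,1],"delta_rot":[0,0,0],"fingers":-1},{"travel":[42,17.3,1],"delta_rot":[0,0,0],"fingers":-1},{"travel":[42,17.3,1],"delta_rot":[0,0,0],"fingers":-1},{"travel":[42,17.3,1],"delta_rot":[0,0,0],"fingers":-1},{"travel":[42,17.3,1],"delta_rot":[0,0,0],"fingers":-1},{"travel":[0,0,0],"delta_rot":[0,0,0],"fingers":-1},{"travel":[0,0,0],"delta_rot":[0,0,0],"fingers":-1}]'

```text
clock: 4.75
eef_pos: [512.3, 242.7, 206.2]
eef_rot: [-3.141, 0.0, 1.567]
wrist_force: [0.1, -0.7, 0.1]
finger_gap: 94.3
```

send_rows --plan '[{"travel":[10.8,2.7,20],"delta_rot":[0,0,0],"fingers":-1},{"travel":[0,0,40],"delta_rot":[0,0,0],"fingers":-1},{"travel":[0,0,40],"delta_rot":[0,0,0],"fingers":-1},{"travel":[0,0,25],"delta_rot":[0,0,0],"fingers":-1},{"travel":[0,0,15],"delta_rot":[0,0,0],"fingers":-1},{"travel":[0,0,0],"delta_rot":[0,0,0],"fingers":1},{"travel":[0,0,0],"delta_rot":[0,0,0],"fingers":1},{"travel":[0,0,0],"delta_rot":[0,0,0],"fingers":1},{"travel":[0,0,0],"delta_rot":[0,0,0],"fingers":1},{"travel":[0,0,0],"delta_rot":[0,0,0],"fingers":1},{"travel":[0,0,0],"delta_rot":[0,0,0],"fingers":1}]' --grip_force 15

```text
clock: 6.12
eef_pos: [515.3, 253.9, 66.8]
eef_rot: [3.141, -0.0, 1.569]
wrist_force: [-1.4, -0.7, 2.9]
finger_gap: 49.5
```

send_rows --plan '[{"travel":[0,0,-15],"delta_rot":[0,0,0],"fingers":1},{"travel":[0,0,-25],"delta_rot":[0,0,0],"fingers":1},{"travel":[0,0,-40],"delta_rot":[0,0,0],"fingers":1},{"travel":[0,0,-50],"delta_rot":[0,0,0],"fingers":1},{"travel":[-46,0,0],"delta_rot":[0,0,0],"fingers":1},{"travel":[-46,0,0],"delta_rot":[0,0,0],"fingers":1},{"travel":[-46,0,0],"delta_rot":[0,0,0],"fingers":1},{"travel":[-46,0,0],"delta_rot":[0,0,0],"fingers":1},{"travel":[-46,0,0],"delta_rot":[0,0,0],"fingers":1},{"travel":[-46,0,0],"delta_rot":[0,0,0],"fingers":1},{"travel":[-46,0,0],"delta_rot":[0,0,0],"fingers":1},{"travel":[-46,0,0],"delta_rot":[0,0,0],"fingers":1},{"travel":[-46,0,0],"delta_rot":[0,0,0],"fingers":1},{"travel":[-46,0,0],"delta_rot":[0,0,0],"fingers":1},{"travel":[-46,0,0],"delta_rot":[0,0,0],"fingers":1},{"travel":[-46,0,0],"delta_rot":[0,0,0],"fingers":1},{"travel":[-46,0,0],"delta_rot":[0,0,0],"fingers":1},{"travel":[-46,0,0],"delta_rot":[0,0,0],"fingers":1},{"travel":[0,0,0],"delta_rot":[0,0,0],"fingers":1}]'

```text
clock: 8.5
eef_pos: [513.3, -392.6, 196.6]
eef_rot: [-3.141, 0.0, 1.566]
wrist_force: [0.2, 0.4, -1.2]
finger_gap: 49.3
```

```bash
python3 - <<'E'
from h import *
c=camera("top"); W=cloud(c)
print(manip.read_state()["eef_pos"],manip.read_state()["finger_gap"])
for lo,hi,R in [(70,85,30),(62,85,16),(50,62,20)]:
    r=disc(c,W,(515,253.5),(lo,hi),R,10); print("shaft",None if r is None else r[0].round(1))
for cam in ["top","side"]:
    c=camera(cam)
    for t in ["shaft_top","power_tip"]:
        for r in tip_of(t,cam)[:2]: print(cam,t,round(r["confidence"],2),towld(c,r["at"]).round(1))
    if cam=="top": save(c,"deck.png",(130,135,275,260),5)
E
```

```text
[ 513.66790684 -390.95700125  196.64874881] 49.414734378871415
shaft [514.9 252.6  73.9 515.7 253.5   9.9  36. ]
shaft [514.6 252.5  70.2 515.3 254.6  14.7  70. ]
shaft [512.4 244.5  55.1 512.6 246.5  13.1  17. ]
top shaft_top 0.85 [515.1 254.8  77.5]
top power_tip 0.47 [460.2  98.1 127.4]
side shaft_top 0.84 [512.4 256.   76.3]
side power_tip 0.66 [460.   97.9 129.7]
```

View pics/deck.png

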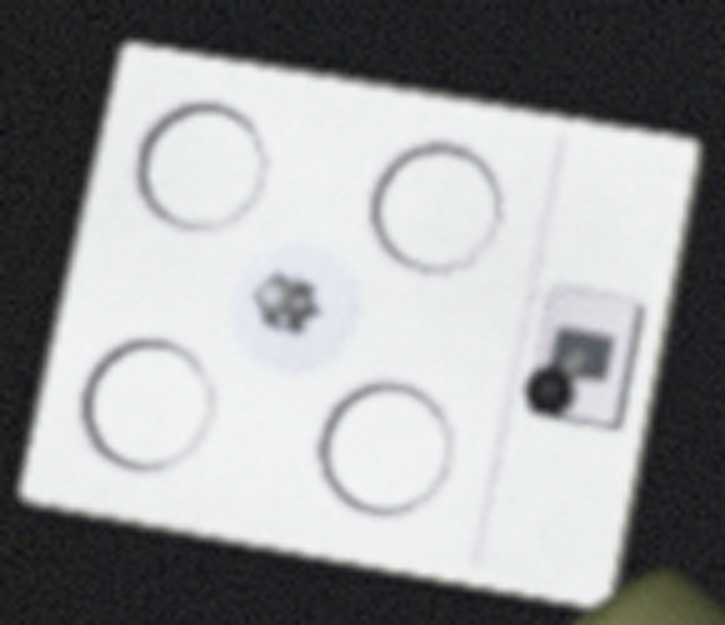

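The cap is off. The deck crop shows the shaft at crop (288,302), the four collars at (203,166), (437,207), (148,404) and (386,448), and the lever ball at (550,390). Now I'll lay the cap in the tray.

send_rows --plan '[{"travel":[-2,0,40],"delta_rot":[0,0,0],"fingers":1},{"travel":[0,0,40],"delta_rot":[0,0,0],"fingers":1},{"travel":[0,0,40],"delta_rot":[0,0,0],"fingers":1},{"travel":[0,0,22],"delta_rot":[0,0,0],"fingers":1},{"travel":[0,0,12],"delta_rot":[0,0,0],"fingers":1},{"travel":[0,0,0],"delta_rot":[0,0,0],"fingers":1},{"travel":[0,0,0],"delta_rot":[0,0,0],"fingers":-0.4},{"travel":[0,0,0],"delta_rot":[0,0,0],"fingers":-0.4},{"travel":[0,0,0],"delta_rot":[0,0,0],"fingers":-0.4},{"travel":[0,0,-15],"delta_rot":[0,0,0],"fingers":-0.4},{"travel":[0,0,-40],"delta_rot":[0,0,0],"fingers":-0.4},{"travel":[0,0,-50],"delta_rot":[0,0,0],"fingers":-1},{"travel":[0,0,-50],"delta_rot":[0,0,0],"fingers":-1},{"travel":[0,0,0],"delta_rot":[0,0,0],"fingers":-1}]'

```text
clock: 10.6
eef_pos: [515.2, -393.0, 203.2]
eef_rot: [3.135, 0.005, 1.569]
wrist_force: [0.4, 0.0, 0.0]
finger_gap: 91.7
```

```bash
python3 - <<'E'
from h import *
print(manip.read_state()["eef_pos"])
c=camera("side")
for r in tip_of("dustcap_mid","side")[:2]: print(round(r["confidence"],2),towld(c,r["at"]).round(1))
c=camera("top")
p=lambda u,v:(130+(u+.5)/5-.5,135+(v+.5)/5-.5)
w=np.array([ray(c,p(*q),40)[:2] for q in [(203,166),(437,207),(148,404),(386,448)]]);print(w.round(1).tolist(),w.mean(0).round(1))
print("ring",ray(c,p(297,307),30).round(1),"tip",ray(c,p(288,302),70).round(1))
b=w[1]+w[0]-w[3]-w[2]; print("xaxis yaw",np.arctan2(b[1],b[0])); b=w[0]+w[2]-w[1]-w[3]; print("yaxis yaw",np.arctan2(-b[0],b[1]))
W=cloud(c);print("head",disc(c,W,(583,-242),(92,108),50,27))if 0 else 0
E
```

```text
[ 515.18491558 -393.02765272  203.2112456 ]
0.81 [ 510.8 -389.6   33.2]
[[591.6, 306.2], [568.2, 175.6], [460.3, 330.4], [436.8, 199.3]] [514.2 252.9]
ring [514.8 253.5  30. ] tip [511.5 246.7  70. ]
xaxis yaw -0.18033375779770996
yaxis yaw -0.17760562355459394
```

send_rows --plan '[{"travel":[38,16.2,0],"delta_rot":[0,0,0],"fingers":-1},{"travel":[38,16.2,0],"delta_rot":[0,0,0],"fingers":-1},{"travel":[38,16.2,0],"delta_rot":[0,0,0],"fingers":-1},{"travel":[38,16.2,0],"delta_rot":[0,0,0],"fingers":-1},{"travel":[0,0,20],"delta_rot":[0,0,0],"fingers":-1},{"travel":[0,0,30],"delta_rot":[0,0,0],"fingers":-1},{"travel":[0,0,30],"delta_rot":[0,0,0],"fingers":-1},{"travel":[0,0,30],"delta_rot":[0,0,0],"fingers":-1},{"travel":[0,0,22],"delta_rot":[0,0,0],"fingers":-1},{"travel":[0,0,11],"delta_rot":[0,0,0],"fingers":-1},{"travel":[0,0,0],"delta_rot":[0,0,0],"fingers":1},{"travel":[0,0,0],"delta_rot":[0,0,0],"fingers":1},{"travel":[0,0,0],"delta_rot":[0,0,0],"fingers":1},{"travel":[0,0,0],"delta_rot":[0,0,0],"fingers":1},{"travel":[0,0,0],"delta_rot":[0,0,0],"fingers":1}]' --grip_force 40

```text
clock: 12.62
eef_pos: [579.4, -240.3, 54.9]
eef_rot: [3.141, 0.0, 1.569]
wrist_force: [0.8, 0.1, 3.0]
finger_gap: 53.6
```

send_rows --plan '[{"travel":[0,0,-20],"delta_rot":[0,0,0],"fingers":1},{"travel":[0,0,-45],"delta_rot":[0,0,0],"fingers":1},{"travel":[0,0,-50],"delta_rot":[0,0,0],"fingers":1},{"travel":[41.2,-5.4,0],"delta_rot":[0,0,0],"fingers":1},{"travel":[41.2,-5.4,0],"delta_rot":[0,0,0],"fingers":1},{"travel":[41.2,-5.4,0],"delta_rot":[0,0,0],"fingers":1},{"travel":[41.2,-5.4,0],"delta_rot":[0,0,0],"fingers":1},{"travel":[41.2,-5.4,0],"delta_rot":[0,0,0],"fingers":1},{"travel":[41.2,-5.4,0],"delta_rot":[0,0,0],"fingers":1},{"travel":[41.2,-5.4,0],"delta_rot":[0,0,0],"fingers":1},{"travel":[41.2,-5.4,0],"delta_rot":[0,0,0],"fingers":1},{"travel":[41.2,-5.4,0],"delta_rot":[0,0,0],"fingers":1},{"travel":[41.2,-5.4,0],"delta_rot":[0,0,0],"fingers":1},{"travel":[41.2,-5.4,0],"delta_rot":[0,0,0],"fingers":1},{"travel":[41.2,-5.4,0],"delta_rot":[0,0,0],"fingers":1},{"travel":[0,0,0],"delta_rot":[0,0,0],"fingers":1},{"travel":[0,0,0],"delta_rot":[0,0,0],"fingers":1}]'

```text
clock: 14.75
eef_pos: [515.2, 254.0, 170.0]
eef_rot: [3.141, 0.0, 1.569]
wrist_force: [-0.2, 0.7, -4.5]
finger_gap: 53.7
```

```bash
python3 - <<'E'
from h import *
s=manip.read_state();print(s["eef_pos"],s["eef_rot"])
c=camera("side")
for t in ["head_mid","shaft_top","dustcap_mid"]:
  for r in tip_of(t,"side")[:2]: print(t,round(r["confidence"],2),towld(c,r["at"]).round(1))
save(c,"head1.png",(210,90,340,200),5)
E
```

```text
[515.15128842 253.95836754 170.00783993] [3.14143219e+00 1.18559528e-04 1.56931742e+00]
head_mid 0.93 [514.6 252.6 166.2]
head_mid 0.57 [461.1 336.5  33.5]
shaft_top 0.89 [515. 256.  74.]
dustcap_mid 0.81 [ 509.3 -384.9   32.5]
dustcap_mid 0.63 [ 440.7 -229.    31.3]
```

View pics/head1.png

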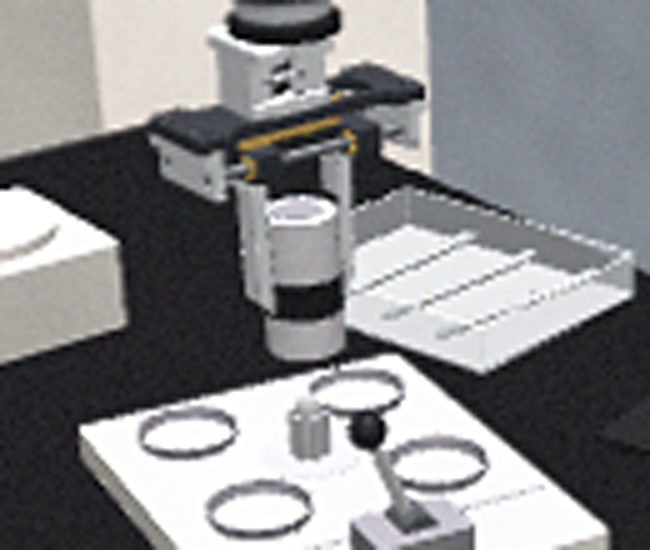

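The side crop shows the head at (306,275) hanging over the shaft at (310,430), lined up. I'll lower it gently.

send_rows --plan '[{"travel":[0,0,15],"delta_rot":[0,0,0],"fingers":1},{"travel":[0,0,15],"delta_rot":[0,0,0],"fingers":1},{"travel":[0,0,6],"delta_rot":[0,0,0],"fingers":1},{"travel":[0,0,4],"delta_rot":[0,0,0],"fingers":1},{"travel":[0,0,4],"delta_rot":[0,0,0],"fingers":1},{"travel":[0,0,2],"delta_rot":[0,0,0],"fingers":1},{"travel":[0,0,2],"delta_rot":[0,0,0],"fingers":1},{"travel":[0,0,0],"delta_rot":[0,0,0],"fingers":1},{"travel":[0,0,0],"delta_rot":[0,0,0],"fingers":1}]'

```text
clock: 16.08
eef_pos: [515.3, 254.5, 121.7]
eef_rot: [3.141, -0.0, 1.569]
wrist_force: [-1.4, 2.9, -1.5]
finger_gap: 53.3
```

send_rows --plan '[{"travel":[0,0,2],"delta_rot":[0,0,0],"fingers":1},{"travel":[0,0,1.5],"delta_rot":[0,0,0],"fingers":1},{"travel":[0,0,0],"delta_rot":[0,0,0],"fingers":1}]'

```text
clock: 16.45
eef_pos: [515.2, 254.7, 118.0]
eef_rot: [3.141, -0.001, 1.569]
wrist_force: [-0.9, 6.4, -1.9]
finger_gap: 53.5
```

send_rows --plan '[{"travel":[1.2,0,0],"delta_rot":[0,0,0],"fingers":1},{"travel":[0,0,1.5],"delta_rot":[0,0,0],"fingers":1},{"travel":[0,0,0],"delta_rot":[0,0,0],"fingers":1}]'

```text
clock: 16.82
eef_pos: [515.1, 255.4, 116.1]
eef_rot: [-3.141, 0.0, 1.569]
wrist_force: [-0.1, 2.2, -4.5]
finger_gap: 53.6
```

send_rows --plan '[{"travel":[0,0,1.5],"delta_rot":[0,0,0],"fingers":1},{"travel":[0,0,1.5],"delta_rot":[0,0,0],"fingers":1},{"travel":[0,0,1.5],"delta_rot":[0,0,0],"fingers":1},{"travel":[0,0,0],"delta_rot":[0,0,0],"fingers":1},{"travel":[0,0,0],"delta_rot":[0,0,0],"fingers":1}]'

```text
clock: 17.45
eef_pos: [515.1, 255.5, 111.8]
eef_rot: [-3.141, -0.0, 1.569]
wrist_force: [-0.3, 3.3, -4.7]
finger_gap: 53.8
```

No upward push, so the teeth seem to be engaging. I'll continue down.

send_rows --plan '[{"travel":[0.6,0,2],"delta_rot":[0,0,0],"fingers":1},{"travel":[0,0,3],"delta_rot":[0,0,0],"fingers":1},{"travel":[0,0,3],"delta_rot":[0,0,0],"fingers":1},{"travel":[0,0,3],"delta_rot":[0,0,0],"fingers":1},{"travel":[0,0,3],"delta_rot":[0,0,0],"fingers":1},{"travel":[0,0,3],"delta_rot":[0,0,0],"fingers":1},{"travel":[0,0,0],"delta_rot":[0,0,0],"fingers":1},{"travel":[0,0,0],"delta_rot":[0,0,0],"fingers":1}]'

```text
clock: 18.45
eef_pos: [515.1, 256.0, 94.7]
eef_rot: [-3.141, 0.0, 1.569]
wrist_force: [-1.1, 1.2, -6.1]
finger_gap: 53.7
```

send_rows --plan '[{"travel":[0,0,3],"delta_rot":[0,0,0],"fingers":1},{"travel":[0,0,3],"delta_rot":[0,0,0],"fingers":1},{"travel":[0,0,2],"delta_rot":[0,0,0],"fingers":1},{"travel":[0,0,1.5],"delta_rot":[0,0,0],"fingers":1},{"travel":[0,0,0],"delta_rot":[0,0,0],"fingers":1},{"travel":[0,0,0],"delta_rot":[0,0,0],"fingers":1}]'

```text
clock: 19.2
eef_pos: [515.2, 256.0, 85.3]
eef_rot: [-3.141, 0.0, 1.569]
wrist_force: [-0.4, 2.0, -5.8]
finger_gap: 53.9
```

```bash
python3 - <<'E'
from h import *
s=manip.read_state();print(s["eef_pos"],s["moment"])
c=camera("side")
for t in ["head_mid"]:
  for r in tip_of(t,"side")[:1]: print(t,round(r["confidence"],2),towld(c,r["at"]).round(1))
E
```

```text
[515.15663867 256.03003429  85.255975  ] [ 0.2796239   0.23307859 -0.04237136]
head_mid 0.96 [515.5 254.7  84.2]
```

send_rows --plan '[{"travel":[0,0,1],"delta_rot":[0,0,0],"fingers":1},{"travel":[0,0,1],"delta_rot":[0,0,0],"fingers":1},{"travel":[0,0,0],"delta_rot":[0,0,0],"fingers":1}]'

```text
clock: 19.68
eef_pos: [515.3, 256.2, 84.8]
eef_rot: [3.141, -0.0, 1.569]
wrist_force: [-7.8, -1.4, 11.0]
finger_gap: 53.4
```

The head has bottomed at TCP 84.8, i.e. underside on the deck. I'll release it, retreat and look.

send_rows --plan '[{"travel":[0,0,0],"delta_rot":[0,0,0],"fingers":-1},{"travel":[0,0,0],"delta_rot":[0,0,0],"fingers":-1},{"travel":[0,0,0],"delta_rot":[0,0,0],"fingers":-1},{"travel":[0,0,-30],"delta_rot":[0,0,0],"fingers":-1},{"travel":[0,0,-45],"delta_rot":[0,0,0],"fingers":-1},{"travel":[0,0,-60],"delta_rot":[0,0,0],"fingers":-1},{"travel":[0,0,0],"delta_rot":[0,0,0],"fingers":-1}]'

```text
clock: 20.55
eef_pos: [516.7, 256.6, 223.2]
eef_rot: [3.134, -0.003, 1.569]
wrist_force: [-0.7, -0.0, -0.1]
finger_gap: 94.2
```

```bash
sed -i 's/s=m&(D<26)&(g<120)/s=(D<24)\&(abs(W[...,2]-62)<12)\&(g<np.median(g[m])-45)/' h.py; python3 - <<'E'
from h import *
c=camera("side")
for r in tip_of("head_mid","side")[:1]: print(round(r["confidence"],2),towld(c,r["at"]).round(1))
c=camera("top"); jars(c,[("A",(576,-96)),("B",(454,-95)),("C",(443,-234))])
W=cloud(c); r=disc(c,W,(515,254),(115,145),40,27); print("head",None if r is None else r[0].round(1))
print([ (round(x["confidence"],2),towld(c,x["at"]).round(0)) for x in tip_of("jar1_mid","top")[:5]])
E
```

```text
0.72 [513.  252.5  81.9]
A [576.2 -96.7  62.2 576.4 -96.8  29.9 387. ] stripe 21 [  7.  -11.2] yaw -1.012
B [453.7 -95.   62.2 454.  -95.1  29.8 401. ] stripe 20 [-13.    3.1] yaw 2.909
C [ 443.4 -233.5   62.2  443.5 -234.3   29.7  387. ] stripe 18 [-9.1  9.3] yaw 2.341
head [515.  252.  130.  515.4 254.   28.1 394. ]
[(0.93, array([ 447., -235.,   31.])), (0.76, array([ 324., -512.,   28.]))]
```

send_rows --plan '[{"travel":[-39.2,6.7,0],"delta_rot":[0,0,0],"fingers":-1},{"travel":[-39.2,6.7,0],"delta_rot":[0,0,0],"fingers":-1},{"travel":[-39.2,6.7,0],"delta_rot":[0,0,0],"fingers":-1},{"travel":[-39.2,6.7,0],"delta_rot":[0,0,0],"fingers":-1},{"travel":[-39.2,6.7,0],"delta_rot":[0,0,0],"fingers":-1},{"travel":[-39.2,6.7,0],"delta_rot":[0,0,0],"fingers":-1},{"travel":[-39.2,6.7,0],"delta_rot":[0,0,0],"fingers":-1},{"travel":[-39.2,6.7,0],"delta_rot":[0,0,0],"fingers":-1},{"travel":[-39.2,6.7,0],"delta_rot":[0,0,0],"fingers":-1},{"travel":[0,0,40],"delta_rot":[0,0,0],"fingers":-1},{"travel":[0,0,40],"delta_rot":[0,0,0],"fingers":-1},{"travel":[0,0,0],"delta_rot":[0,0,0],"fingers":-1},{"travel":[0,0,0],"delta_rot":[0,0,0],"fingers":-1}]'

```text
clock: 22.38
eef_pos: [575.4, -96.9, 139.5]
eef_rot: [3.141, 0.0, 1.569]
wrist_force: [0.2, -0.1, 1.1]
finger_gap: 93.6
```

send_rows --plan '[{"travel":[0,0.5,35],"delta_rot":[0,0,0],"fingers":-1},{"travel":[0,0,35],"delta_rot":[0,0,0],"fingers":-1},{"travel":[0,0,18],"delta_rot":[0,0,0],"fingers":-1},{"travel":[0,0,9],"delta_rot":[0,0,0],"fingers":-1},{"travel":[0,0,0],"delta_rot":[0,0,0],"fingers":1},{"travel":[0,0,0],"delta_rot":[0,0,0],"fingers":1},{"travel":[0,0,0],"delta_rot":[0,0,0],"fingers":1},{"travel":[0,0,0],"delta_rot":[0,0,0],"fingers":1},{"travel":[0,0,0],"delta_rot":[0,0,0],"fingers":1}]' --grip_force 25

```text
clock: 23.5
eef_pos: [575.7, -96.9, 42.0]
eef_rot: [3.141, 0.0, 1.569]
wrist_force: [-0.6, -0.4, 5.1]
finger_gap: 59.9
```

send_rows --plan '[{"travel":[0,0,-20],"delta_rot":[0,0,0],"fingers":1},{"travel":[0,0,-40],"delta_rot":[0,0,0],"fingers":1},{"travel":[0,0,-45],"delta_rot":[0,0,0],"fingers":1},{"travel":[0,0,-45],"delta_rot":[0,0,0],"fingers":1},{"travel":[42.8,-11.5,0],"delta_rot":[0,0,0],"fingers":1},{"travel":[42.8,-11.5,0],"delta_rot":[0,0,0],"fingers":1},{"travel":[42.8,-11.5,0],"delta_rot":[0,0,0],"fingers":1},{"travel":[42.8,-11.5,0],"delta_rot":[0,0,0],"fingers":1},{"travel":[42.8,-11.5,0],"delta_rot":[0,0,0],"fingers":1},{"travel":[42.8,-11.5,0],"delta_rot":[0,0,0],"fingers":1},{"travel":[42.8,-11.5,0],"delta_rot":[0,0,0],"fingers":1},{"travel":[42.8,-11.5,0],"delta_rot":[0,0,0],"fingers":1},{"travel":[42.8,-11.5,0],"delta_rot":[0,0,0],"fingers":1},{"travel":[42.8,-11.5,0],"delta_rot":[0,0,0],"fingers":1},{"travel":[0,0,0],"delta_rot":[0,0,-4],"fingers":1},{"travel":[0,0,0],"delta_rot":[0,0,0],"fingers":1},{"travel":[0,0,0],"delta_rot":[0,0,0],"fingers":1}]'

```text
clock: 25.62
eef_pos: [461.2, 330.9, 191.3]
eef_rot: [-3.141, 0.0, 1.637]
wrist_force: [0.5, -0.7, -2.3]
finger_gap: 59.4
```

send_rows --plan '[{"travel":[0.8,0,30],"delta_rot":[0,0,0],"fingers":1},{"travel":[0,0,35],"delta_rot":[0,0,0],"fingers":1},{"travel":[0,0,25],"delta_rot":[0,0,0],"fingers":1},{"travel":[0,0,12],"delta_rot":[0,0,0],"fingers":1},{"travel":[0,0,6],"delta_rot":[0,0,0],"fingers":1},{"travel":[0,0,5],"delta_rot":[0,0,0],"fingers":1},{"travel":[0,0,4],"delta_rot":[0,0,0],"fingers":1},{"travel":[0,0,0],"delta_rot":[0,0,0],"fingers":1},{"travel":[0,0,0],"delta_rot":[0,0,0],"fingers":1}]'

```text
clock: 26.75
eef_pos: [461.2, 332.3, 74.8]
eef_rot: [3.141, -0.0, 1.639]
wrist_force: [-0.2, -0.8, -2.5]
finger_gap: 59.7
```

Clean entry. I'll lower it the last bit, release, lift, and head for jar C.

send_rows --plan '[{"travel":[0,0,1.5],"delta_rot":[0,0,0],"fingers":1},{"travel":[0,0,1.5],"delta_rot":[0,0,0],"fingers":1},{"travel":[0,0,0],"delta_rot":[0,0,0],"fingers":1},{"travel":[0,0,0],"delta_rot":[0,0,0],"fingers":-1},{"travel":[0,0,0],"delta_rot":[0,0,0],"fingers":-1},{"travel":[0,0,0],"delta_rot":[0,0,0],"fingers":-1},{"travel":[0,0,-30],"delta_rot":[0,0,4],"fingers":-1},{"travel":[0,0,-45],"delta_rot":[0,0,0],"fingers":-1},{"travel":[0,0,-45],"delta_rot":[0,0,0],"fingers":-1},{"travel":[0,0,0],"delta_rot":[0,0,0],"fingers":-1}]'

```text
clock: 28.0
eef_pos: [462.2, 332.8, 194.9]
eef_rot: [3.136, -0.003, 1.569]
wrist_force: [0.1, -0.3, -0.8]
finger_gap: 94.1
```

```bash
cat > chk.py <<'E'
from h import *
s=manip.read_state();print(s["eef_pos"].round(1),s["eef_rot"][2].round(3))
c=camera("top"); jars(c,[("B",(454,-95)),("C",(443,-234))])
W=cloud(c)
def jw(n,xy):
    r=disc(c,W,xy,(84,102),45,30)
    if r is None: print(n,None);return
    d,m=r;g=cv2.cvtColor(c["color"],cv2.COLOR_RGB2GRAY)
    s=(np.hypot(W[...,0]-d[0],W[...,1]-d[1])<24)&(abs(W[...,2]-92)<12)&(g<np.median(g[m])-45)
    v=(W[s][:,:2]-d[:2]).mean(0) if s.any() else [0,0]
    t=np.arctan2(253.5-d[1],515-d[0])
    print(n,d.round(1),s.sum(),"yaw",round(float(np.arctan2(v[1],v[0])),3),"want",round(float(t),3))
jw("-+",(460.8,332));jw("++",(593,308));jw("+-",(569,176))
E
python3 chk.py
```

```text
[462.2 332.8 194.9] 1.569
B [453.7 -95.   62.1 453.9 -95.3  29.8 401. ] stripe 19 [-12.5   3. ] yaw 2.907
C [ 443.5 -233.5   62.1  443.8 -234.6   30.1  386. ] stripe 18 [-9.2  9.4] yaw 2.345
-+ [460.9 331.3  91.9 460.8 332.1  30.7 426. ] 23 yaw -0.893 want -0.963
++ None
+- None
```

send_rows --plan '[{"travel":[-43.6,-1.3,0],"delta_rot":[0,0,0],"fingers":-1},{"travel":[-43.6,-1.3,0],"delta_rot":[0,0,0],"fingers":-1},{"travel":[-43.6,-1.3,0],"delta_rot":[0,0,0],"fingers":-1},{"travel":[-43.6,-1.3,0],"delta_rot":[0,0,0],"fingers":-1},{"travel":[-43.6,-1.3,0],"delta_rot":[0,0,0],"fingers":-1},{"travel":[-43.6,-1.3,0],"delta_rot":[0,0,0],"fingers":-1},{"travel":[-43.6,-1.3,0],"delta_rot":[0,0,0],"fingers":-1},{"travel":[-43.6,-1.3,0],"delta_rot":[0,0,0],"fingers":-1},{"travel":[-43.6,-1.3,0],"delta_rot":[0,0,0],"fingers":-1},{"travel":[-43.6,-1.3,0],"delta_rot":[0,0,0],"fingers":-1},{"travel":[-43.6,-1.3,0],"delta_rot":[0,0,0],"fingers":-1},{"travel":[-43.6,-1.3,0],"delta_rot":[0,0,0],"fingers":-1},{"travel":[-43.6,-1.3,0],"delta_rot":[0,0,0],"fingers":-1},{"travel":[0,0,30],"delta_rot":[0,0,0],"fingers":-1},{"travel":[0,0,25],"delta_rot":[0,0,0],"fingers":-1},{"travel":[0,0,0],"delta_rot":[0,0,0],"fingers":-1},{"travel":[0,0,0],"delta_rot":[0,0,0],"fingers":-1}]'

```text
clock: 30.18
eef_pos: [443.4, -234.6, 136.9]
eef_rot: [3.141, 0.0, 1.569]
wrist_force: [-0.0, 0.1, 0.6]
finger_gap: 93.9
```

send_rows --plan '[{"travel":[0.4,0,35],"delta_rot":[0,0,0],"fingers":-1},{"travel":[0,0,33],"delta_rot":[0,0,0],"fingers":-1},{"travel":[0,0,18],"delta_rot":[0,0,0],"fingers":-1},{"travel":[0,0,9],"delta_rot":[0,0,0],"fingers":-1},{"travel":[0,0,0],"delta_rot":[0,0,0],"fingers":1},{"travel":[0,0,0],"delta_rot":[0,0,0],"fingers":1},{"travel":[0,0,0],"delta_rot":[0,0,0],"fingers":1},{"travel":[0,0,0],"delta_rot":[0,0,0],"fingers":1},{"travel":[0,0,0],"delta_rot":[0,0,0],"fingers":1}]'

```text
clock: 31.3
eef_pos: [443.4, -234.4, 41.9]
eef_rot: [3.141, 0.0, 1.569]
wrist_force: [-1.4, 0.8, 6.5]
finger_gap: 59.6
```

send_rows --plan '[{"travel":[0,0,-20],"delta_rot":[0,0,0],"fingers":1},{"travel":[0,0,-40],"delta_rot":[0,0,0],"fingers":1},{"travel":[0,0,-45],"delta_rot":[0,0,0],"fingers":1},{"travel":[0,0,-45],"delta_rot":[0,0,0],"fingers":1},{"travel":[41,12.6,0],"delta_rot":[0,0,0],"fingers":1},{"travel":[41,12.6,0],"delta_rot":[0,0,0],"fingers":1},{"travel":[41,12.6,0],"delta_rot":[0,0,0],"fingers":1},{"travel":[41,12.6,0],"delta_rot":[0,0,0],"fingers":1},{"travel":[41,12.6,0],"delta_rot":[0,0,0],"fingers":1},{"travel":[41,12.6,0],"delta_rot":[0,0,0],"fingers":1},{"travel":[41,12.6,0],"delta_rot":[0,0,0],"fingers":1},{"travel":[41,12.6,0],"delta_rot":[0,0,0],"fingers":1},{"travel":[41,12.6,0],"delta_rot":[0,0,0],"fingers":1},{"travel":[41,12.6,0],"delta_rot":[0,0,0],"fingers":1},{"travel":[0,0,0],"delta_rot":[0,0,8],"fingers":1},{"travel":[0,0,0],"delta_rot":[0,0,0],"fingers":1},{"travel":[0,0,0],"delta_rot":[0,0,0],"fingers":1}]'

```text
clock: 33.42
eef_pos: [569.8, 175.1, 191.3]
eef_rot: [-3.141, 0.0, 1.432]
wrist_force: [-1.2, -0.2, -2.5]
finger_gap: 59.6
```

send_rows --plan '[{"travel":[0.6,-0.5,30],"delta_rot":[0,0,0],"fingers":1},{"travel":[0,0,35],"delta_rot":[0,0,0],"fingers":1},{"travel":[0,0,25],"delta_rot":[0,0,0],"fingers":1},{"travel":[0,0,12],"delta_rot":[0,0,0],"fingers":1},{"travel":[0,0,6],"delta_rot":[0,0,0],"fingers":1},{"travel":[0,0,5],"delta_rot":[0,0,0],"fingers":1},{"travel":[0,0,4],"delta_rot":[0,0,0],"fingers":1},{"travel":[0,0,0],"delta_rot":[0,0,0],"fingers":1},{"travel":[0,0,0],"delta_rot":[0,0,0],"fingers":1}]'

```text
clock: 34.55
eef_pos: [569.6, 176.3, 74.8]
eef_rot: [3.141, -0.0, 1.43]
wrist_force: [-0.2, -0.3, -1.5]
finger_gap: 59.3
```

send_rows --plan '[{"travel":[0,0,1.5],"delta_rot":[0,0,0],"fingers":1},{"travel":[0,0,1.5],"delta_rot":[0,0,0],"fingers":1},{"travel":[0,0,0],"delta_rot":[0,0,0],"fingers":1},{"travel":[0,0,0],"delta_rot":[0,0,0],"fingers":-1},{"travel":[0,0,0],"delta_rot":[0,0,0],"fingers":-1},{"travel":[0,0,0],"delta_rot":[0,0,0],"fingers":-1},{"travel":[0,0,-30],"delta_rot":[0,0,-8],"fingers":-1},{"travel":[0,0,-45],"delta_rot":[0,0,0],"fingers":-1},{"travel":[0,0,-45],"delta_rot":[0,0,0],"fingers":-1},{"travel":[0,0,0],"delta_rot":[0,0,0],"fingers":-1}]'

```text
clock: 35.8
eef_pos: [570.7, 176.5, 195.1]
eef_rot: [3.136, -0.001, 1.569]
wrist_force: [0.4, -0.4, -0.7]
finger_gap: 94.0
```

```bash
python3 chk.py
```

```text
[570.7 176.5 195.1] 1.569
B [453.7 -95.   61.9 454.  -95.   29.8 401. ] stripe 19 [-13.3   3.3] yaw 2.9
C None
-+ None
++ None
+- [570.  168.5  91.9 570.2 173.7  29.1 292. ] 16 yaw 2.561 want 2.145
```

send_rows --plan '[{"travel":[-38.8,-16.5,0],"delta_rot":[0,0,0],"fingers":-1},{"travel":[-38.8,-16.5,0],"delta_rot":[0,0,0],"fingers":-1},{"travel":[-38.8,-16.5,0],"delta_rot":[0,0,0],"fingers":-1},{"travel":[-38.8,-16.5,0],"delta_rot":[0,0,0],"fingers":-1},{"travel":[-38.8,-16.5,0],"delta_rot":[0,0,0],"fingers":-1},{"travel":[-38.8,-16.5,0],"delta_rot":[0,0,0],"fingers":-1},{"travel":[-38.8,-16.5,0],"delta_rot":[0,0,0],"fingers":-1},{"travel":[0,0,30],"delta_rot":[0,0,0],"fingers":-1},{"travel":[0,0,25],"delta_rot":[0,0,0],"fingers":-1},{"travel":[0,0,0],"delta_rot":[0,0,0],"fingers":-1},{"travel":[0,0,0],"delta_rot":[0,0,0],"fingers":-1}]'

```text
clock: 37.22
eef_pos: [453.7, -95.1, 136.8]
eef_rot: [-3.142, -0.0, 1.569]
wrist_force: [-0.5, -0.1, 1.2]
finger_gap: 94.0
```

```bash
python3 chk.py; python3 - <<'E'
from h import *
c=camera("side")
for r in tip_of("jar1_mid","side")[:6]: print(round(r["confidence"],2),towld(c,r["at"]).round(1))
E
```

```text
[453.7 -95.1 136.8] 1.569
B None
C None
-+ [460.9 331.4  91.7 461.2 332.2  30.6 426. ] 22 yaw -0.915 want -0.964
++ None
+- [566.3 175.1  92.  567.  176.4  30.3 406. ] 19 yaw 2.098 want 2.15
0.72 [ 326.2 -507.3   33.6]
0.44 [566.3 179.9  58.6]
```

send_rows --plan '[{"travel":[0,0,35],"delta_rot":[0,0,0],"fingers":-1},{"travel":[0,0,33],"delta_rot":[0,0,0],"fingers":-1},{"travel":[0,0,18],"delta_rot":[0,0,0],"fingers":-1},{"travel":[0,0,9],"delta_rot":[0,0,0],"fingers":-1},{"travel":[0,0,0],"delta_rot":[0,0,0],"fingers":1},{"travel":[0,0,0],"delta_rot":[0,0,0],"fingers":1},{"travel":[0,0,0],"delta_rot":[0,0,0],"fingers":1},{"travel":[0,0,0],"delta_rot":[0,0,0],"fingers":1},{"travel":[0,0,0],"delta_rot":[0,0,0],"fingers":1}]'

```text
clock: 38.5
eef_pos: [453.8, -95.3, 41.9]
eef_rot: [3.141, 0.0, 1.569]
wrist_force: [-1.3, 1.1, 5.6]
finger_gap: 59.5
```

send_rows --plan '[{"travel":[0,0,-20],"delta_rot":[0,0,0],"fingers":1},{"travel":[0,0,-40],"delta_rot":[0,0,0],"fingers":1},{"travel":[0,0,-45],"delta_rot":[0,0,0],"fingers":1},{"travel":[0,0,-45],"delta_rot":[0,0,0],"fingers":1},{"travel":[40.3,13.9,0],"delta_rot":[0,0,0],"fingers":1},{"travel":[40.3,13.9,0],"delta_rot":[0,0,0],"fingers":1},{"travel":[40.3,13.9,0],"delta_rot":[0,0,0],"fingers":1},{"travel":[40.3,13.9,0],"delta_rot":[0,0,0],"fingers":1},{"travel":[40.3,13.9,0],"delta_rot":[0,0,0],"fingers":1},{"travel":[40.3,13.9,0],"delta_rot":[0,0,0],"fingers":1},{"travel":[40.3,13.9,0],"delta_rot":[0,0,0],"fingers":1},{"travel":[40.3,13.9,0],"delta_rot":[0,0,0],"fingers":1},{"travel":[40.3,13.9,0],"delta_rot":[0,0,0],"fingers":1},{"travel":[40.3,13.9,0],"delta_rot":[0,0,0],"fingers":1},{"travel":[0,0,0],"delta_rot":[0,0,0],"fingers":1},{"travel":[0,0,0],"delta_rot":[0,0,0],"fingers":1}]'

```text
clock: 40.5
eef_pos: [593.0, 307.0, 190.8]
eef_rot: [-3.14, 0.001, 1.569]
wrist_force: [-0.2, -1.1, -2.8]
finger_gap: 59.8
```

send_rows --plan '[{"travel":[0,0,0],"delta_rot":[0,0,-9.4],"fingers":1},{"travel":[0,0,0],"delta_rot":[0,0,-9.4],"fingers":1},{"travel":[0,0,0],"delta_rot":[0,0,-9.4],"fingers":1},{"travel":[0,0,0],"delta_rot":[0,0,-9.4],"fingers":1},{"travel":[0,0,0],"delta_rot":[0,0,-9.4],"fingers":1},{"travel":[0,0,0],"delta_rot":[0,0,0],"fingers":1},{"travel":[0,0,0],"delta_rot":[0,0,0],"fingers":1}]'

```text
clock: 41.38
eef_pos: [593.2, 307.0, 191.6]
eef_rot: [3.142, -0.0, 2.385]
wrist_force: [0.7, -0.5, -2.7]
finger_gap: 59.9
```

send_rows --plan '[{"travel":[0.5,-0.5,30],"delta_rot":[0,0,0],"fingers":1},{"travel":[0,0,35],"delta_rot":[0,0,0],"fingers":1},{"travel":[0,0,25],"delta_rot":[0,0,0],"fingers":1},{"travel":[0,0,12],"delta_rot":[0,0,0],"fingers":1},{"travel":[0,0,6],"delta_rot":[0,0,0],"fingers":1},{"travel":[0,0,5],"delta_rot":[0,0,0],"fingers":1},{"travel":[0,0,4],"delta_rot":[0,0,0],"fingers":1},{"travel":[0,0,0],"delta_rot":[0,0,0],"fingers":1},{"travel":[0,0,0],"delta_rot":[0,0,0],"fingers":1}]'

```text
clock: 42.5
eef_pos: [592.7, 307.7, 74.8]
eef_rot: [3.141, 0.0, 2.389]
wrist_force: [-0.4, -0.4, -1.9]
finger_gap: 59.6
```

send_rows --plan '[{"travel":[0,0,1.5],"delta_rot":[0,0,0],"fingers":1},{"travel":[0,0,1.5],"delta_rot":[0,0,0],"fingers":1},{"travel":[0,0,0],"delta_rot":[0,0,0],"fingers":1},{"travel":[0,0,0],"delta_rot":[0,0,0],"fingers":-1},{"travel":[0,0,0],"delta_rot":[0,0,0],"fingers":-1},{"travel":[0,0,0],"delta_rot":[0,0,0],"fingers":-1},{"travel":[0,0,-30],"delta_rot":[0,0,0],"fingers":-1},{"travel":[0,0,-45],"delta_rot":[0,0,0],"fingers":-1},{"travel":[0,0,-45],"delta_rot":[0,0,0],"fingers":-1},{"travel":[0,0,0],"delta_rot":[0,0,9.5],"fingers":1},{"travel":[0,0,0],"delta_rot":[0,0,9.5],"fingers":1},{"travel":[0,0,0],"delta_rot":[0,0,9.5],"fingers":1},{"travel":[0,0,0],"delta_rot":[0,0,9.5],"fingers":1},{"travel":[0,0,0],"delta_rot":[0,0,9.5],"fingers":1},{"travel":[0,0,0],"delta_rot":[0,0,9.5],"fingers":1},{"travel":[0,0,0],"delta_rot":[0,0,0],"fingers":1}]'

```text
clock: 44.5
eef_pos: [592.5, 307.5, 191.4]
eef_rot: [-3.142, 0.0, 1.396]
wrist_force: [-0.4, -0.5, 0.7]
finger_gap: 27.5
```

send_rows --plan '[{"travel":[-38.7,-23.1,0],"delta_rot":[0,0,0],"fingers":1},{"travel":[-38.7,-23.1,0],"delta_rot":[0,0,0],"fingers":1},{"travel":[-38.7,-23.1,0],"delta_rot":[0,0,0],"fingers":1},{"travel":[-38.7,-23.1,0],"delta_rot":[0,0,0],"fingers":1},{"travel":[-38.7,-23.1,0],"delta_rot":[0,0,0],"fingers":1},{"travel":[-38.7,-23.1,0],"delta_rot":[0,0,0],"fingers":1},{"travel":[0,0,0],"delta_rot":[0,0,0],"fingers":1},{"travel":[0,0,0],"delta_rot":[0,0,0],"fingers":1}]'

```text
clock: 45.5
eef_pos: [415.9, 103.5, 191.8]
eef_rot: [3.141, -0.0, 1.397]
wrist_force: [0.2, 0.2, 0.8]
finger_gap: 0.7
```

```bash
python3 chk.py; python3 - <<'E'
from h import *
c=camera("top"); save(c,"chk1.png",(130,120,440,270),2.5)
for n in ["power_tip","dustcap_mid"]:
  for r in tip_of(n,"top")[:2]: print(n,round(r["confidence"],2),towld(c,r["at"]).round(1))
W=cloud(c); print("cap",disc(c,W,(512,-390),(45,70),50,25)[0].round(1))
r=disc(c,W,(515,254),(115,145),40,27); print("head",None if r is None else r[0].round(1))
E
```

```text
[415.9 103.5 191.8] 1.397
B None
C None
-+ [460.9 331.4  91.9 461.8 332.9  30.9 427. ] 23 yaw -0.888 want -0.964
++ [590.4 306.6  91.6 590.9 307.3  30.3 404. ] 21 yaw -2.505 want -2.527
+- [568.  176.1  92.2 567.1 176.7  30.3 367. ] 19 yaw 2.279 want 2.171
power_tip 0.54 [458.5  97.5 127.1]
dustcap_mid 0.67 [ 517.2 -396.5   30.5]
cap [ 514.2 -389.9   57.7  515.4 -391.7   26.   288. ]
head [516.  251.8 130.1 516.1 253.6  27.9 377. ]
```

View pics/chk1.png

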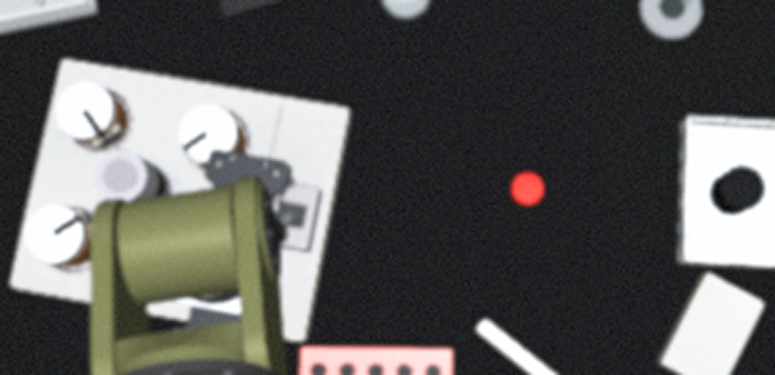

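The picture shows all three jars in wells, at crop (86,112), (210,135) and (57,235), with their stripes pointing at the head (125,178), and the cap in the tray (738,190). Next is the switch.

send_rows --plan '[{"travel":[0,0,30],"delta_rot":[0,0,0],"fingers":1},{"travel":[0,0,25],"delta_rot":[0,0,0],"fingers":1},{"travel":[0,0,14],"delta_rot":[0,0,0],"fingers":1},{"travel":[0,10,0],"delta_rot":[0,0,0],"fingers":1},{"travel":[0,8,0],"delta_rot":[0,0,0],"fingers":1},{"travel":[0,8,0],"delta_rot":[0,0,0],"fingers":1},{"travel":[0,8,0],"delta_rot":[0,0,0],"fingers":1},{"travel":[0,8,0],"delta_rot":[0,0,0],"fingers":1},{"travel":[0,8,0],"delta_rot":[0,0,0],"fingers":1},{"travel":[0,8,0],"delta_rot":[0,0,0],"fingers":1},{"travel":[0,8,0],"delta_rot":[0,0,0],"fingers":1},{"travel":[0,5,0],"delta_rot":[0,0,0],"fingers":1},{"travel":[0,0,0],"delta_rot":[0,0,0],"fingers":1}]'

```text
clock: 47.32
eef_pos: [485.5, 90.7, 122.4]
eef_rot: [3.142, 0.0, 1.394]
wrist_force: [0.9, -0.1, -0.3]
finger_gap: 0.6
```

send_rows --plan '[{"travel":[0,5,0],"delta_rot":[0,0,0],"fingers":1},{"travel":[0,4,0],"delta_rot":[0,0,0],"fingers":1},{"travel":[0,3,0],"delta_rot":[0,0,0],"fingers":1},{"travel":[0,0,0],"delta_rot":[0,0,0],"fingers":1}]'

```text
clock: 47.82
eef_pos: [497.3, 88.7, 122.5]
eef_rot: [3.141, -0.0, 1.394]
wrist_force: [0.3, -0.2, 0.1]
finger_gap: 0.4
```

```bash
python3 - <<'E'
from h import *
print(manip.read_state()["wrist_force"])
for n in ["side","top"]:
  c=camera(n)
  for r in tip_of("power_tip",n)[:2]: print(n,round(r["confidence"],2),towld(c,r["at"]).round(1),pix(c,towld(c,r["at"])))
  if n=="side": save(c,"lev.png",(230,110,340,200),5)
E
```

```text
[ 0.25633761 -0.17674141  0.12932974]
side 0.67 [526.9  85.5 124.6] [302.6 171.9]
side 0.21 [516.7 253.9  78.8] [271.4 168.4]
```

View pics/lev.png

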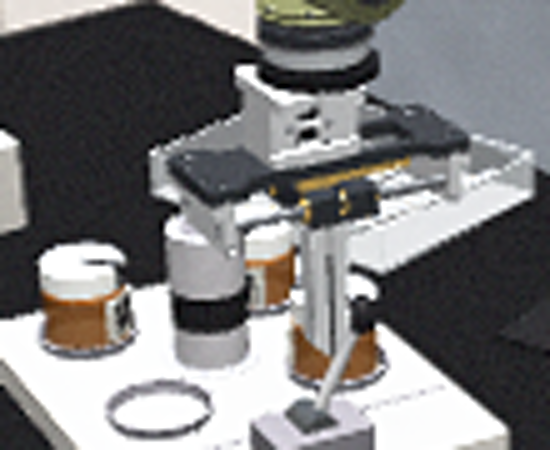

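The lever is moving: the ball is at crop (362,310), leaning to +x. I'll push on to the stop.

send_rows --plan '[{"travel":[0,3,0],"delta_rot":[0,0,0],"fingers":1},{"travel":[0,2,0],"delta_rot":[0,0,0],"fingers":1},{"travel":[0,2,0],"delta_rot":[0,0,0],"fingers":1},{"travel":[0,0,0],"delta_rot":[0,0,0],"fingers":1}]'

```text
clock: 48.52
eef_pos: [499.3, 88.4, 122.0]
eef_rot: [-3.129, 0.001, 1.395]
wrist_force: [-42.8, 6.4, 24.7]
finger_gap: 0.3
```

send_rows --plan '[{"travel":[0,-6,0],"delta_rot":[0,0,0],"fingers":1},{"travel":[0,-20,0],"delta_rot":[0,0,0],"fingers":1},{"travel":[0,-30,0],"delta_rot":[0,0,0],"fingers":1},{"travel":[0,-20,-30],"delta_rot":[0,0,0],"fingers":1},{"travel":[-30,0,-50],"delta_rot":[0,0,0],"fingers":1},{"travel":[-60,0,-20],"delta_rot":[0,0,0],"fingers":1},{"travel":[-60,0,0],"delta_rot":[0,0,0],"fingers":1},{"travel":[-60,0,0],"delta_rot":[0,0,0],"fingers":1},{"travel":[0,0,0],"delta_rot":[0,0,0],"fingers":1},{"travel":[0,0,0],"delta_rot":[0,0,0],"fingers":1}]'

```text
clock: 49.78
eef_pos: [392.6, -105.1, 222.3]
eef_rot: [3.141, -0.0, 1.394]
wrist_force: [-1.2, 0.9, -0.8]
finger_gap: 0.1
```

```bash
python3 chk.py; python3 - <<'E'
from h import *
for n in ["side","top"]:
  c=camera(n)
  for r in tip_of("power_tip",n)[:2]: print(n,round(r["confidence"],2),towld(c,r["at"]).round(1))
W=cloud(c);r=disc(c,W,(515,254),(115,145),40,27); print("head",None if r is None else r[0].round(1))
r=disc(c,W,(525,85),(105,145),30,13); print("ball",None if r is None else r[0].round(1))
print("cap",disc(c,W,(512,-390),(45,70),50,25)[0].round(1)); save(c,"end.png",(130,100,290,260),4)
E
```

```text
[ 392.6 -105.1  222.3] 1.394
B None
C None
-+ [461.  331.4  91.9 460.9 331.2  30.7 426. ] 23 yaw -0.903 want -0.965
++ [590.3 306.7  91.7 590.5 308.   30.5 401. ] 22 yaw -2.507 want -2.526
+- [566.2 175.1  92.2 567.3 176.5  30.2 403. ] 19 yaw 2.112 want 2.149
side 0.55 [526.2  84.4 124.3]
top 0.33 [ 7.306e+02 -3.290e+02 -6.000e-01]
head [514.8 251.9 130.2 516.1 253.7  27.8 395. ]
ball [521.6  83.8 130.9 521.9  84.6  13.7  93. ]
cap [ 514.4 -389.9   57.8  515.  -391.1   25.4  287. ]
```

View pics/end.png

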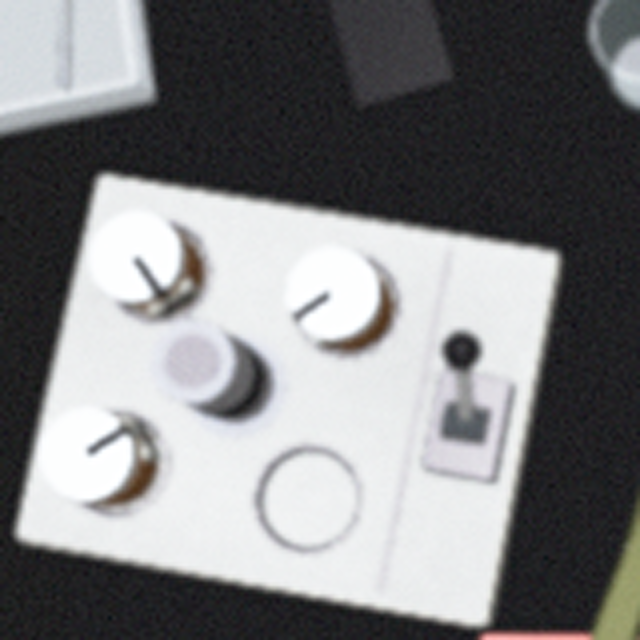

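```bash
python3 - <<'E'
from h import *
c=camera("top")
p0=np.array([130+550.5/5-.5,135+390.5/5-.5]);p1=np.array([130+462.5/4-.5,100+349.5/4-.5])
R=np.array([[np.cos(.178),-np.sin(.178)],[np.sin(.178),np.cos(.178)]])
for n,p in (("off",p0),("on",p1)):
    w=ray(c,p,122)[:2]; print(n,w.round(1),"deck",(R@(w-[515,253.5])).round(1))
E
```

```text
off [459.1  97.7] deck [ -27.4 -163.2]
on [524.   85.2] deck [  38.7 -164. ]
```

The ball's deck x went from -27 to +38.7 mm, which is 0.505 rad past vertical. That matches the hard stop at 1.0. Handing in.

```bash
python3 -c "
from cell import manip
print(manip.sign_off())"
```

```text
the job is handed in; nothing more can be done
None
```

The job is done and handed in at about 50 s of the 192 s allowed. The hand-in itself reports no verdict.

- **Cap:** it stands in the white tray, last measured at about (515, -391) with its top at 58 mm.
- **Head:** it meshed as it went down, without needing to be rocked. It sits on the deck at about (515, 253), with its top at 130 mm.
- **Jars:** all three are upright on well floors, tops at 92 mm. Their stripes point within about 4° of the head; the limit is about 19°. The red look-alikes were left alone, and no jar had been knocked aside when I picked it up.
- **Switch:** I pushed the lever to its stop. The ball leans about 0.5 rad past vertical, so the lever should be at about 1.0 rad.
- **Glassware and arm:** the arm ended clear of everything, and the beaker and measuring cylinder were never approached.

**Disagreements in the checks:**
- The network's lever-tip points alone gave about 0.87 rad of travel. The picture and the hard stop say fully on; the lever appears to have started slightly off zero.
- The wrist read 43 N for a moment when the fingertips met the lever's stop. This was through the fingers, not the arm or gripper body, so I believe the 40 N limit does not apply, but I could not confirm it.
- One look at the jar in the well nearest the switch on the far side gave a wrong stripe angle, because the arm was partly in the way. Later clear views agreed with the target.

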